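# Put the file away in the market toolbox

## Robot

A 6-joint arm with a two-finger parallel gripper is mounted at the origin on the work surface. World frame = base frame: x ahead of the robot, y to its left, z up, the work surface at z = 0. Lengths are in m, angles in rad, forces in N, time in s.
With the tool pointing down it reaches from about 0.3 to 0.825 m from the base axis. Payload 5.4 kg.
Tool frame: the origin (TCP) lies midway between the tips of the shut fingers; the grasp point (between the pads) lies 19 mm behind it; z points along the fingers, y is the line along which they close (so a half turn about z gives the same grasp; the last joint's range is limited). The gripper opens to 92 mm and grips with 3 to 60 N. Pads are 20 mm wide; open, the fingers measure 128 mm over their backs; the gripper's body (75 mm by 189 mm) begins 69 mm behind the grasp point.
Start: joints at [0.997, 0.158, 1.597, -0, 1.386, -0.21], TCP at [0.205, 0.537, 0.215] pointing down, gripper open.
Joint ranges: [-2.91, 2.91], [-0.94, 2.29], [0.18, 2.7], [-1.29, 4.43], [0.17, 2.64], [-3, 3]. Speed limits (rad/s): [2.57, 2.57, 3.14, 3.14, 3.14, 3.14].

## Interface

Orientations are given as [roll, pitch, yaw] about the fixed x, y, z axes, in that order (R = Rz(yaw) Ry(pitch) Rx(roll)).
In Python, from bench import r gives the robot as it stands.
- The arm moves only by the tool jog_arm, never from a script. Its argument "commands" is a list of rows, each a list of 2 entries, a list of its own where there are three numbers: the shift along the tool's x, y, z in units of 40 mm (1.0 is 40 mm), then the turn, a rotation vector about the tool's x, y, z in units of 6 degrees (1.0 is 6 degrees). In form: [[[tx, ty, tz], [ax, ay, az]], ...]. A call has 1 to 12 rows; each row is the pose to reach, as a shift and turn from the pose commanded when the call began, along the tool's axes at that moment; what a row does not reach only later rows make up. A row lasts 1/12 s, in which the tool goes at most 41.7 mm and 7.16 degrees, less where a joint would pass 70% of its speed; a pose out of reach is approached as far as the arm can. A call with a gripper value outside its range is refused whole. "fingers" is the gripper's target within -1 to 1 (shut at 1, half-way at 0, fully open at -1), set as the call begins (left out, the last holds). The fingers move at their own pace and stop on an object; "newtons" is the grip in N (left out, the last holds). Time passes only in rows, so rows that repeat a pose let the fingers close. It gives the time, the measured TCP pose, the force, the opening and the grip force at its end, in the units of the state.
- r.state(): the state, without advancing time (a new reading comes with each control period).
- r.read_camera(name): name is "scene" or "side" or "wrist"; returns the picture (384x512x3 uint8, red, green, blue); there is no depth.
- r.camera_params(name): a dict with "fx", "fy", "cx", "cy" (pixels), "cam_to_world" (4x4, takes a point from camera to world coordinates); the wrist camera has in their place "tool_from_camera" (4x4, takes a point from camera to tool coordinates, whose origin is the TCP and whose axes are the flange's). Camera axes: x right, y down, z forward; pixel columns grow to the right and rows downward; lengths in m; the calibration is good to about 2 mm. A picture is of the moment at which its call begins: read the wrist's pose just before it. camera_params takes no time and is no camera call.
- r.sign_off(): hands the job in; it is judged then, once.
The state is a dict: "time": time; "joint_pos": joint angles; "qd": joint speeds; "joint_efforts": joint torques, N m; "ee_pos": TCP position; "orientation": TCP orientation; "ft_force": force on the tool from outside, world axes, zero at the start; "moment": the same for the moment, N m; "finger_gap": opening from 0.0 (shut) to 1.0 (fully open); "finger_force": force on a finger pad.
Only numpy, scipy, OpenCV 4.12 (cv2) and the standard library are available. Lean on these libraries where they do the work, as an engineer would, in place of code of your own. Each camera call takes 0.05 s, during which the arm holds its last target. There are 200 camera calls.

## Task

Put the red-handled file away in the blue toolbox. With the hand empty, push the closed lid up by its lip, gently, without forcing, flinging or dropping it, until its stay snaps past the hump and holds the lid open by itself; then lay the file lengthwise in the tray inside, set down and not dropped, and leave the lid open. Do not shove the toolbox, and leave the other tools where they are.

Things in the scene. Friction and masses are not known exactly. Their poses are not given: they have to be found in the camera images.
- toolbox: Blue steel toolbox, closed, catches already undone, standing firmly; 200 deep (x) x 300 long (y) x 125 high without the lid, walls 4. Origin: centre of its underside; x points from its lip side (which faces the robot's right) to its hinged back, y along its length, z up. The lip-side half holds a raised black tray (point tray), the other is a deep bay. Over about 25 N on it is shoving it.
- lid_hinge (a point): Middle of the lid's hinge axis: 100 mm behind the toolbox's centre, 127 mm above its underside, along its y; fixed to it. The check stay at the box's far end: a pin on the lid's arm is pushed over a sprung roller on a slotted bracket, set differently on each box (not measured). Past the hump the lid jumps ahead 3 to 7 degrees and is held, within 3 degrees of a hard stop or on it.
- lid_lip (a point): On the lid: middle of the front edge, at the underside, of the steel grab lip, 225 mm from the hinge axis. z: outward normal of the lid (up when closed), x: from lip to hinge. The lip is 90 wide (y), 5 thick, stands 25 mm out from the toolbox's front wall, free below: a finger sloping forward and down comes under it. Lifting here takes 2 to 4 N, less as it rises, and 4 to 9 N to pass the hump.
- lid (a joint): Lid angle, rad: 0 closed, 1.57 upright. Steel lid 200 x 304 x 5, underside in the hinge plane, free hinge. A socket rack hangs under it (20 to 75 mm from the hinge, 220 long, 40 deep), load unseen: 0.55 to 0.8 kg in all. The stay's hump is met somewhere from 1.25 to 1.75 rad; short of it the lid falls shut. Over 15 N on the lid forces it (as on the hard stop), over 4 rad/s flings or drops it.
- tray (a point): Centre of the front tray's floor, 75 mm above the toolbox's underside, 56 mm in front of its centre; axes as the toolbox's. Inside 80 mm (x) x 292 mm (y); bounded in front and at the ends by the toolbox walls, 50 mm above its floor, at the back by a wall 25 mm high.
- file_grip (a point): The file: 222 mm long, 0.14 kg, red handle with a black band, 95 long x 26 wide x 20 high, steel blade 22 wide x 6. This point is in the handle, 12 mm behind its front end, half-way up (11.5 mm above what it lies on), near the file's balance: grip here across the width. x along the file from handle to tip, z up. Lies to the robot's right.
- file_tip (a point): Tip end of the file's blade, 139 mm ahead of file_grip along x.
- file_butt (a point): Rear end of the file's handle, 82 mm behind file_grip.
- file: The same file, for its motion; origin under the front end of the handle, 12 mm ahead of file_grip.
- chisel: Blue-handled chisel, 205 long, lying beside the file (either may be the nearer one): leave alone.
- screwdriver: Orange-handled screwdriver, 150 long, in the toolbox's back bay: leave alone.
- wrench: Steel wrench, 190 long, lying beyond the toolbox's far end: leave alone.
- tape_measure: Yellow tape measure, 65 x 70 x 34: leave alone.
- oil_can: Upright red can, 54 across, 110 high: leave alone.
- brush: Brush with a wooden handle, 170 long: leave alone.
Not all that is in view belongs to the job. What is shaped like the file but green is not meant.

How it is judged:
By the outcome, as a careful person would: the job done as asked, in the order asked, and still so for the second after the job is handed in, with the robot touching nothing.
It also fails if it takes over 72 s, if anything falls off the work surface, if the arm or the gripper's body presses on something with over 40 N, if the wrist force passes 120 N, or if a joint passes its speed limit or range.

## Working session

There is one attempt and no reset: what is moved stays moved. The work goes in short steps, Python scripts to look and compute and a tool call to move; the robot and the scene stay as the last step left them, time stands still between calls to the robot, and variables do not carry over. Pictures are saved under pics/ and viewed, at most 10 in all, crops included, and the job is handed in when it is done.

Besides the shell and the picture viewer there is one more tool, called as name(argument=value, ...) on one line, values as JSON. jog_arm: Moves the arm, as the interface text tells. Its arguments: {"type":"object","properties":{"commands":{"type":"array","items":{"type":"array"}},"fingers":{"type":"number"},"newtons":{"type":"number"}},"required":["commands"]}

```bash
mkdir -p pics; ls
cat > h.py <<'E'
import numpy as np, cv2
from scipy.spatial.transform import Rotation as R
from bench import r
def snap(n,f):
    im=r.read_camera(n); cv2.imwrite('pics/'+f,cv2.cvtColor(im,cv2.COLOR_RGB2BGR)); return im
def ray(p,u,v,T):
    d=T[:3,:3]@np.array([(u-p['cx'])/p['fx'],(v-p['cy'])/p['fy'],1]); return T[:3,3],d
def atz(n,u,v,z,T=None):
    p=r.camera_params(n); o,d=ray(p,u,v,p['cam_to_world'] if T is None else T); return o+d*(z-o[2])/d[2]
def proj(n,P,T=None):
    p=r.camera_params(n); T=np.array(p['cam_to_world'] if T is None else T); c=(np.atleast_2d(P)-T[:3,3])@T[:3,:3]
    return np.c_[c[:,0]/c[:,2]*p['fx']+p['cx'],c[:,1]/c[:,2]*p['fy']+p['cy']]
def tool():
    s=r.state(); T=np.eye(4); T[:3,:3]=R.from_euler('xyz',s['orientation']).as_matrix(); T[:3,3]=s['ee_pos']; return T
def wristT(): return tool()@np.array(r.camera_params('wrist')['tool_from_camera'])
def rel(pos,Rt):
    T=tool(); return np.round(T[:3,:3].T@(np.array(pos)-T[:3,3])/.04,2), np.round(np.degrees(R.from_matrix(T[:3,:3].T@Rt).as_rotvec())/6,2)
E
python3 - <<'E'
from h import *
a=snap('scene','a.png');b=snap('side','b.png')
for n in('scene','side'):
    p=r.camera_params(n);print(n,p['fx'],np.round(p['cam_to_world'],3).tolist())
print(r.state()['orientation'],r.state()['ft_force'],np.round(r.camera_params('wrist')['tool_from_camera'],3).tolist())
E
```

```text
pics
scene 408.1736634206911 [[0.707, 0.582, -0.402, 0.868], [0.708, -0.581, 0.402, -0.469], [0.0, -0.568, -0.823, 0.771], [0.0, 0.0, 0.0, 1.0]]
side 361.41952596149093 [[0.964, -0.22, 0.15, 0.413], [-0.266, -0.776, 0.572, -0.587], [-0.01, -0.591, -0.806, 0.675], [0.0, 0.0, 0.0, 1.0]]
[-3.13995942e+00 -3.54433389e-04  2.77776251e+00] [ 0.41389788 -0.25546017 -0.28552315] [[-0.0, -0.959, -0.282, 0.079], [1.0, -0.0, -0.0, -0.0], [0.0, -0.282, 0.959, -0.171], [0.0, 0.0, 0.0, 1.0]]
```

View pics/a.png

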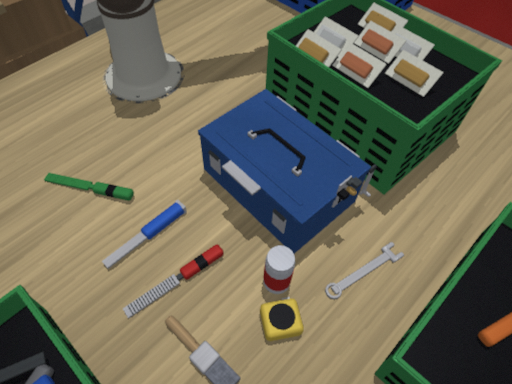

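View pics/b.png

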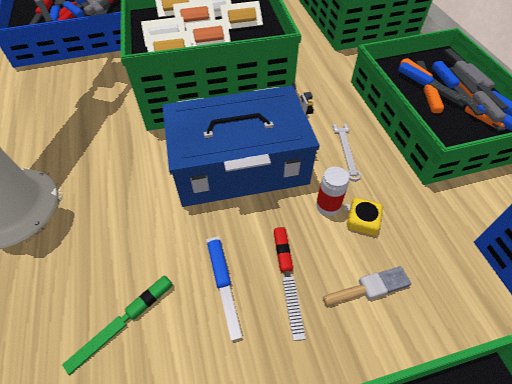

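Candidates for the file:
- Red handle with black band: scene (203,262), side (283,250). This is the one.
- Green lookalike: scene (112,190), rejected.
- Blue chisel: scene (165,220).
- Brush: scene (190,340).
- Red oil can: scene (279,270).

The pale lip is at scene (241,177), side (247,162). Next is one close crop of both.

Run:
```python
import cv2,numpy as np
a=cv2.imread('pics/a.png');b=cv2.imread('pics/b.png')
f=lambda i,x,y,w,h:cv2.resize(i[y:y+h,x:x+w],None,fx=2.0,fy=2.0,interpolation=cv2.INTER_CUBIC)
t=np.hstack([f(a,190,85,200,160),f(b,150,80,200,160)])
u=np.hstack([f(a,110,200,200,130),f(b,200,215,200,130)])
cv2.imwrite('pics/c.png',np.vstack([t,u]))
```

```text
(no output)
```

View pics/c.png

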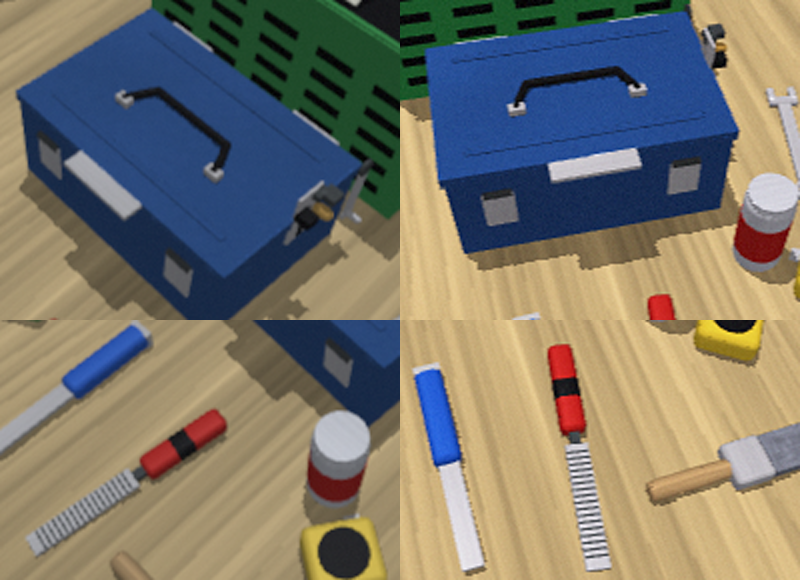

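The crop shows the banded red file, with its butt at scene (220,250) and tip at (128,313). It also shows all four lid corners and the lip edge. Computing poses now.

Run:
```python
from h import *
from scipy.optimize import least_squares as ls
# lid top corners in box frame
f=-.1;P=np.array([[-.1,-.152],[.1,-.152],[.1,.152],[-.1,.152]])
S={'scene':[(199,131.5),(266.5,90.5),(371,165),(304,223.5)],'side':[(170,171.5),(162.5,105),(295,87),(319,145.5)]}
for n in S: print(n,[np.round(atz(n,u,v,.132)[:2],3).tolist() for u,v in S[n]])
L={'scene':[(222.5,167.5),(255,194)],'side':[(225,171),(270.5,164.5)]}
for n in L: print('lip',n,[np.round(atz(n,u,v,.131)[:2],3).tolist() for u,v in L[n]])
F={'scene':[(128,313),(220,250),(183,274)],'side':[(298.5,339),(280,228.5)]}
for n in F: print('file',n,[np.round(atz(n,u,v,z)[:2],3).tolist() for (u,v),z in zip(F[n],(.012,.016,.018))])
C={'scene':[(185,207),(105,262)]}
for n in C: print('chis',n,[np.round(atz(n,u,v,.012)[:2],3).tolist() for u,v in C[n]])
def res(q):
    c,s=np.cos(q[2]),np.sin(q[2]);W=P@np.array([[c,s],[-s,c]])+q[:2]
    W=np.c_[W,np.full(4,.132)]
    return np.r_[(proj('scene',W)-S['scene']).ravel(),(proj('side',W)-S['side']).ravel()]
o=ls(res,[.45,0,1.57]);print(o.x,np.round(o.fun,1))
```

```text
scene [[0.38, -0.108], [0.394, 0.088], [0.691, 0.075], [0.684, -0.123]]
side [[0.375, -0.115], [0.385, 0.084], [0.694, 0.061], [0.678, -0.13]]
lip scene [[0.485, -0.139], [0.576, -0.139]]
lip side [[0.478, -0.142], [0.568, -0.15]]
file scene [[0.541, -0.442], [0.569, -0.231], [0.556, -0.319]]
file side [[0.531, -0.449], [0.568, -0.231]]
chis scene [[0.436, -0.212], [0.423, -0.413]]
[ 0.53209661  0.00290306 -1.48279502] [ 61.  -45.9 -65.4  43.9 -49.4  48.1  71.9 -73.9 -13.7 -66.8  14.6  63.2
  22.   41.8 -39.1 -70.8]
```

```bash
cat >> h.py <<'E'
def boxpt(P,q=None):
    q=BOX if q is None else q
    return R.from_euler('z',q[2]).apply(np.atleast_2d(P))+[q[0],q[1],0]
def pushR(a):  # tool z forward/down by a, tool x up
    c,s=np.cos(BOX[2]),np.sin(BOX[2]); z=np.array([c*np.cos(a),s*np.cos(a),-np.sin(a)]); y=np.array([s,-c,0]); return np.c_[np.cross(y,z),y,z]
E
python3 - <<'E'
from h import *
import h
from scipy.optimize import least_squares as ls
P=np.array([[-.1,.152,.132],[.1,.152,.132],[.1,-.152,.132],[-.1,-.152,.132],[-.125,.045,.131],[-.125,-.045,.131]])
S={'scene':[(199,131.5),(266.5,90.5),(371,165),(304,223.5),(222.5,167.5),(255,194)],'side':[(170,171.5),(162.5,105),(295,87),(319,145.5),(225,171),(270.5,164.5)]}
o=ls(lambda q:np.r_[[(proj(n,boxpt(P,q))-S[n]).ravel() for n in S]].ravel(),[.534,-.02,1.52],loss='soft_l1')
print(o.x,np.round(o.fun,1)); h.BOX=o.x
open('h.py','a').write(f'BOX={np.round(o.x,4).tolist()}\n')
print('can',atz('scene',281,256,.11),atz('side',335,176,.11))
T=tool(); print('lift',rel(T[:3,3]+[0,0,.15],T[:3,:3]))
for a in(.785,):
    for p in([-.25,0,.36],[-.17,0,.17]): print(boxpt(p),rel(boxpt(p)[0],pushR(a)))
E
```

```text
[ 0.53439428 -0.01793653  1.51310157] [-1.5 -0.5 -0.9 -1.8 -0.2  0.8 -2.5 -0.1 -1.6 -0.5 -3.6  0.9  0.6 -2.3
  1.  -2.1 -2.6 -2.9  0.4 -1.3  1.8 -1.1  1.2 -2.3]
can [ 0.69155968 -0.1918596   0.11      ] [ 0.68872219 -0.19727941  0.11      ]
lift (array([ 0.  , -0.01, -3.75]), array([0., 0., 0.]))
[[ 0.51997859 -0.26752056  0.36      ]] (array([-14.53, -15.99,  -3.64]), array([-4.75,  6.46, 11.41]))
[[ 0.52459161 -0.18765367  0.17      ]] (array([-13.93, -14.08,   1.11]), array([-4.75,  6.46, 11.41]))
```

jog_arm(commands=[[[0, 0, -1], [0, 0, 0]], [[0, 0, -2], [0, 0, 0]], [[0, 0, -3], [0, 0, 0]], [[0, 0, -3.75], [0, 0, 0]], [[-14.53, -15.99, -3.64], [-4.75, 6.46, 11.41]], [[-14.53, -15.99, -3.64], [-4.75, 6.46, 11.41]], [[-14.53, -15.99, -3.64], [-4.75, 6.46, 11.41]], [[-14.53, -15.99, -3.64], [-4.75, 6.46, 11.41]], [[-14.53, -15.99, -3.64], [-4.75, 6.46, 11.41]], [[-14.53, -15.99, -3.64], [-4.75, 6.46, 11.41]], [[-14.53, -15.99, -3.64], [-4.75, 6.46, 11.41]], [[-14.53, -15.99, -3.64], [-4.75, 6.46, 11.41]]], fingers=1, newtons=20)

```text
time: 1.1
ee_pos: [0.3203, 0.2423, 0.3628]
orientation: [3.006, -0.515, 2.017]
ft_force: [1.5, 0.0, -0.6]
finger_gap: 0.154
finger_force: 0.0
```

Run:
```python
from h import *
p=boxpt([-.25,0,.36])[0]; print(r.state()['time'],r.state()['joint_pos'],tool()[:3,3],rel(p,pushR(.785)))
```

```text
1.1 [-0.11095551 -0.49611633  1.96884429  0.5220713   1.79987463 -0.434335  ] [0.32032316 0.24234816 0.36280241] (array([-11.92,  -0.09,  -6.74]), array([-1.65,  2.26,  3.99]))
```

jog_arm(commands=[[[-11.92, -0.09, -6.74], [-1.65, 2.26, 3.99]], [[-11.92, -0.09, -6.74], [-1.65, 2.26, 3.99]], [[-11.92, -0.09, -6.74], [-1.65, 2.26, 3.99]], [[-11.92, -0.09, -6.74], [-1.65, 2.26, 3.99]], [[-11.92, -0.09, -6.74], [-1.65, 2.26, 3.99]], [[-11.92, -0.09, -6.74], [-1.65, 2.26, 3.99]], [[-11.92, -0.09, -6.74], [-1.65, 2.26, 3.99]], [[-11.92, -0.09, -6.74], [-1.65, 2.26, 3.99]], [[-11.92, -0.09, -6.74], [-1.65, 2.26, 3.99]], [[-11.92, -0.09, -6.74], [-1.65, 2.26, 3.99]], [[-11.92, -0.09, -6.74], [-1.65, 2.26, 3.99]], [[-11.92, -0.09, -6.74], [-1.65, 2.26, 3.99]]])

```text
time: 2.1
ee_pos: [0.5037, -0.2196, 0.3607]
orientation: [-3.14, -0.784, 1.517]
ft_force: [0.5, -0.2, 0.7]
finger_gap: 0.003
finger_force: 0.0
```

Run:
```python
from h import *
print(r.state()['time'],r.state()['joint_pos'],r.state()['qd'],tool()[:3,3],r.state()['ft_force'])
for p in ([-.25,0,.36],[-.20,0,.14]):
  p=boxpt(p)[0]; print(rel(p,pushR(.785)))
snap('wrist','d.png')
```

```text
2.1 [-0.91889218  0.36278977  1.25059665  0.55924545  2.10292227 -0.72032411] [-0.21710246  1.17974639 -1.47126809 -0.02997433  0.35031249 -0.04469198] [ 0.5036999  -0.21962498  0.36073116] [ 0.4848337  -0.24832549  0.66170282]
(array([-0.84,  0.47, -0.82]), array([-0.04,  0.02,  0.02]))
(array([-3.84,  0.48,  3.96]), array([-0.04,  0.02,  0.02]))
```

View pics/d.png

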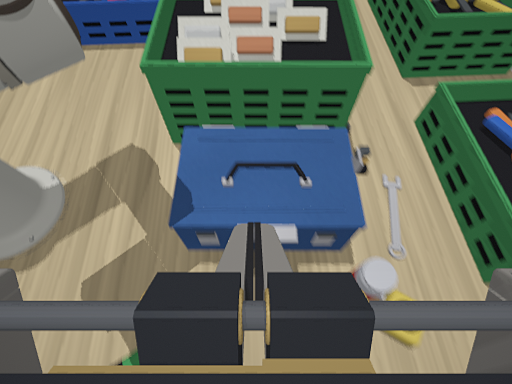

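The wrist view shows the lid with corners at (172,225), (362,225), (183,127) and (348,127). The shut fingers are above the lip. I'll check this against the fitted pose.

Run:
```python
from h import *
P=np.array([[-.1,.152,.132],[-.1,-.152,.132],[.1,.152,.132],[.1,-.152,.132]])
# pose at picture time
T=np.eye(4);T[:3,3]=[0.5036999,-0.21962498,0.36073116];T[:3,:3]=R.from_euler('xyz',[-3.14,-.784,1.517]).as_matrix()
T=T@np.array(r.camera_params('wrist')['tool_from_camera'])
print(proj('wrist',boxpt(P),T))
print([np.round(atz('wrist',u,v,.132,T)[:2],3) for u,v in((172,225),(362,225),(183,127),(348,127))],np.round(boxpt(P)[:,:2],3))
# pre-contact approach: TCP rel lip: upper corner 15mm inside lip
for p in([-.19,0,.14],[-.175,0,.115],[-.124,0,.090]): print(rel(boxpt(p)[0],pushR(.785)))
print(tool()[:3,3])
```

```text
[[168.50117335 223.06423577]
 [363.59399431 223.90993097]
 [184.28148055 125.26289977]
 [344.32136747 125.83532969]]
[array([ 0.383, -0.113]), array([ 0.677, -0.128]), array([0.386, 0.086]), array([0.698, 0.07 ])] [[ 0.377 -0.109]
 [ 0.68  -0.126]
 [ 0.388  0.091]
 [ 0.692  0.073]]
(array([-3.49,  0.44,  4.16]), array([-0.02,  0.  , -0.03]))
(array([-3.66,  0.44,  4.87]), array([-0.02,  0.  , -0.03]))
(array([-3.2 ,  0.44,  6.21]), array([-0.02,  0.  , -0.03]))
[ 0.5055161  -0.22567976  0.35639777]
```

Run:
```python
from h import *
for p in([-.218,0,.194],[-.118,0,.094]): print(rel(boxpt(p)[0],pushR(.785)))
```

```text
(array([-3.03,  0.44,  2.71]), array([-0.02,  0.  , -0.03]))
(array([-3.03,  0.44,  6.25]), array([-0.02,  0.  , -0.03]))
```

jog_arm(commands=[[[-3.03, 0.44, 2.0], [0, 0, 0]], [[-3.03, 0.44, 2.0], [0, 0, 0]], [[-3.03, 0.44, 2.0], [0, 0, 0]], [[-3.03, 0.44, 2.0], [0, 0, 0]], [[-3.03, 0.44, 2.0], [0, 0, 0]], [[-3.03, 0.44, 2.71], [0, 0, 0]], [[-3.03, 0.44, 3.5], [0, 0, 0]], [[-3.03, 0.44, 4.3], [0, 0, 0]], [[-3.03, 0.44, 5.0], [0, 0, 0]], [[-3.03, 0.44, 5.6], [0, 0, 0]], [[-3.03, 0.44, 6.0], [0, 0, 0]], [[-3.03, 0.44, 6.25], [0, 0, 0]]])

```text
time: 3.15
ee_pos: [0.5257, -0.127, 0.0992]
orientation: [3.141, -0.783, 1.519]
ft_force: [-0.4, -0.5, 1.4]
finger_gap: 0.006
finger_force: 0.2
```

Run:
```python
from h import *
import time
a=snap('side','e0.png');w=snap('wrist','e1.png')
s=r.state();print(s['time'],s['ee_pos'],s['ft_force'],rel(boxpt([-.118,0,.094])[0],pushR(.785)))
a=cv2.imread('pics/e0.png')[90:240,150:350];a=cv2.resize(a,None,fx=2,fy=2);w=cv2.resize(cv2.imread('pics/e1.png'),(400,300))
cv2.imwrite('pics/e.png',np.hstack([a,w]))
```

```text
3.25 [ 0.52552987 -0.12728683  0.09923068] [-0.29811708 -0.27497579  0.21950666] (array([-0.24,  0.06, -0.05]), array([-0.04,  0.02,  0.04]))
```

View pics/e.png

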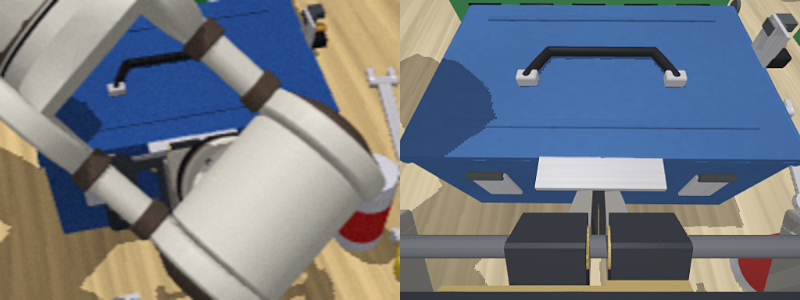

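The finger is under the lip at its middle (wrist view, (600,195)). I'll back it off 12 mm from the wall, then lift along the arc.

```bash
cat >> h.py <<'E'
def arc(th,a=.785,s=.015,h=.010):
    d=np.array([np.cos(a),-np.sin(a)]); n=np.array([np.sin(a),np.cos(a)]); H=np.array([.1,.127])
    L=H+.225*np.array([-np.cos(th),np.sin(th)])
    C=L+s*d if th<a else H+(.225-s)*np.array([-np.cos(th),np.sin(th)])
    t=C-h*n; return boxpt([t[0],0,t[1]])[0]
def plan(ths,**k):
    for t in ths:
        p,w=rel(arc(t,**k),pushR(k.get('a',.785))); print(round(t,2),p.tolist(),w.tolist())
def lidstate():
    s=r.state(); T=tool(); b=R.from_euler('z',-BOX[2]).apply(s['ee_pos']-np.array([BOX[0],BOX[1],0])); n=b+R.from_euler('z',-BOX[2]).apply(T[:3,0])*.01
    v=n[[0,2]]-[.1,.127]; f=np.array(s['ft_force']); print('t',s['time'],'box TCP',b.round(4),'tip th',round(np.arctan2(v[1],-v[0]),3),'r',round(np.hypot(*v),4),'F',f.round(1))
E
python3 - <<'E'
from h import *
lidstate();print(rel(boxpt([-.121,0,.099])[0],pushR(.785)))
plan([0,.04,.08,.12,.16,.2,.24,.28])
E
```

```text
t 3.25 box TCP [-0.1097  0.0025  0.0992] tip th -0.102 r 0.2037 F [-0.3 -0.3  0.2]
(array([-0.2 ,  0.06, -0.2 ]), array([-0.04,  0.02,  0.04]))
0 [-0.03, 0.06, -0.39] [-0.04, 0.02, 0.04]
0.04 [0.13, 0.06, -0.54] [-0.04, 0.02, 0.04]
0.08 [0.3, 0.06, -0.69] [-0.04, 0.02, 0.04]
0.12 [0.47, 0.06, -0.83] [-0.04, 0.02, 0.04]
0.16 [0.65, 0.06, -0.97] [-0.04, 0.02, 0.04]
0.2 [0.84, 0.06, -1.1] [-0.04, 0.02, 0.04]
0.24 [1.03, 0.06, -1.22] [-0.04, 0.02, 0.04]
0.28 [1.22, 0.06, -1.33] [-0.04, 0.02, 0.04]
```

jog_arm(commands=[[[-0.2, 0.06, -0.2], [0, 0, 0]], [[-0.2, 0.06, -0.2], [0, 0, 0]], [[-0.12, 0.06, -0.3], [0, 0, 0]], [[-0.03, 0.06, -0.39], [0, 0, 0]], [[0.05, 0.06, -0.46], [0, 0, 0]], [[0.13, 0.06, -0.54], [0, 0, 0]], [[0.3, 0.06, -0.69], [0, 0, 0]], [[0.3, 0.06, -0.69], [0, 0, 0]]])

```text
time: 3.92
ee_pos: [0.528, -0.14, 0.1287]
orientation: [3.139, -0.781, 1.52]
ft_force: [-0.5, -1.3, -1.8]
finger_gap: 0.005
finger_force: 1.2
```

Run:
```python
from h import *
lidstate(); snap('wrist','f1.png');snap('scene','f2.png');lidstate()
w=cv2.imread('pics/f1.png')[150:384,60:460];s=cv2.imread('pics/f2.png')[60:294,130:480]
cv2.imwrite('pics/f.png',np.hstack([w,s]))
plan([.08,.12,.16,.2,.24,.28,.32,.36,.4,.44,.48,.52])
```

```text
t 3.9167 box TCP [-0.1223 -0.0007  0.1287] tip th 0.041 r 0.2154 F [-0.5 -1.3 -1.8]
t 4.0167 box TCP [-0.1222 -0.0004  0.1272] tip th 0.034 r 0.2152 F [ 1.9 -3.  -1.9]
0.08 [0.03, -0.01, 0.02] [-0.02, 0.04, 0.04]
0.12 [0.2, -0.01, -0.12] [-0.02, 0.04, 0.04]
0.16 [0.38, -0.01, -0.25] [-0.02, 0.04, 0.04]
0.2 [0.56, -0.01, -0.38] [-0.02, 0.04, 0.04]
0.24 [0.75, -0.01, -0.5] [-0.02, 0.04, 0.04]
0.28 [0.95, -0.01, -0.62] [-0.02, 0.04, 0.04]
0.32 [1.15, -0.01, -0.72] [-0.02, 0.04, 0.04]
0.36 [1.35, -0.01, -0.82] [-0.02, 0.04, 0.04]
0.4 [1.56, -0.01, -0.91] [-0.02, 0.04, 0.04]
0.44 [1.77, -0.01, -0.99] [-0.02, 0.04, 0.04]
0.48 [1.98, -0.01, -1.07] [-0.02, 0.04, 0.04]
0.52 [2.19, -0.01, -1.13] [-0.02, 0.04, 0.04]
```

View pics/f.png

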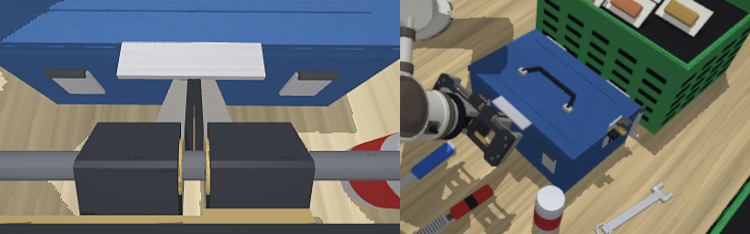

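The finger is under the lip and the lid has begun to rise at about 3 N. Continuing.

jog_arm(commands=[[[0.2, 0, -0.12], [0, 0, 0]], [[0.38, 0, -0.25], [0, 0, 0]], [[0.56, 0, -0.38], [0, 0, 0]], [[0.75, 0, -0.5], [0, 0, 0]], [[0.95, 0, -0.62], [0, 0, 0]], [[1.15, 0, -0.72], [0, 0, 0]], [[1.35, 0, -0.82], [0, 0, 0]], [[1.56, 0, -0.91], [0, 0, 0]], [[1.77, 0, -0.99], [0, 0, 0]], [[1.98, 0, -1.07], [0, 0, 0]], [[2.19, 0, -1.13], [0, 0, 0]], [[2.19, 0, -1.13], [0, 0, 0]]])

```text
time: 5.02
ee_pos: [0.5292, -0.1087, 0.2222]
orientation: [3.14, -0.783, 1.52]
ft_force: [-0.1, -3.5, -1.5]
finger_gap: 0.003
finger_force: 1.4
```

Run:
```python
from h import *
lidstate(); print(r.state()['joint_pos'])
plan(np.arange(.52,1.01,.04))
```

```text
t 5.0167 box TCP [-9.100e-02 -1.000e-04  2.222e-01] tip th 0.508 r 0.2104 F [-0.1 -3.5 -1.5]
[-0.77117799  0.3388601   1.55739759  0.57447886  1.78555232 -0.75396996]
0.52 [-0.03, -0.0, 0.01] [-0.03, 0.03, 0.05]
0.56 [0.19, -0.0, -0.05] [-0.03, 0.03, 0.05]
0.6 [0.41, 0.0, -0.1] [-0.03, 0.03, 0.05]
0.64 [0.63, 0.0, -0.13] [-0.03, 0.03, 0.05]
0.68 [0.85, 0.0, -0.16] [-0.03, 0.03, 0.05]
0.72 [1.07, 0.0, -0.18] [-0.03, 0.03, 0.05]
0.76 [1.3, 0.0, -0.19] [-0.03, 0.03, 0.05]
0.8 [1.52, 0.01, -0.19] [-0.03, 0.03, 0.05]
0.84 [1.73, 0.01, -0.19] [-0.03, 0.03, 0.05]
0.88 [1.94, 0.01, -0.17] [-0.03, 0.03, 0.05]
0.92 [2.15, 0.01, -0.15] [-0.03, 0.03, 0.05]
0.96 [2.35, 0.01, -0.12] [-0.03, 0.03, 0.05]
1.0 [2.56, 0.01, -0.08] [-0.03, 0.03, 0.05]
```

Force is perpendicular to the finger and small, as expected.

jog_arm(commands=[[[0.19, 0, -0.05], [0, 0, 0]], [[0.41, 0, -0.1], [0, 0, 0]], [[0.63, 0, -0.13], [0, 0, 0]], [[0.85, 0, -0.16], [0, 0, 0]], [[1.07, 0, -0.18], [0, 0, 0]], [[1.3, 0, -0.19], [0, 0, 0]], [[1.52, 0, -0.19], [0, 0, 0]], [[1.73, 0, -0.19], [0, 0, 0]], [[1.94, 0, -0.17], [0, 0, 0]], [[2.15, 0, -0.15], [0, 0, 0]], [[2.35, 0, -0.12], [0, 0, 0]], [[2.56, 0, -0.08], [0, 0, 0]]])

```text
time: 6.02
ee_pos: [0.5329, -0.0383, 0.2958]
orientation: [3.141, -0.783, 1.518]
ft_force: [1.0, -1.8, -0.6]
finger_gap: 0.007
finger_force: 0.9
```

Run:
```python
from h import *
lidstate(); print(r.state()['joint_pos'])
plan(np.arange(1.0,1.45,.03))
```

```text
t 6.0167 box TCP [-0.0205  0.0003  0.2958] tip th 0.998 r 0.2092 F [ 1.  -1.8 -0.6]
[-0.67771222  0.19212209  1.58414153  0.63432719  1.83319817 -0.60562919]
1.0 [0.01, 0.01, -0.02] [-0.03, 0.02, 0.03]
1.03 [0.17, 0.01, 0.02] [-0.03, 0.02, 0.03]
1.06 [0.32, 0.01, 0.06] [-0.03, 0.02, 0.03]
1.09 [0.47, 0.01, 0.1] [-0.03, 0.02, 0.03]
1.12 [0.62, 0.01, 0.15] [-0.03, 0.02, 0.03]
1.15 [0.77, 0.01, 0.21] [-0.03, 0.02, 0.03]
1.18 [0.92, 0.01, 0.26] [-0.03, 0.02, 0.03]
1.21 [1.06, 0.01, 0.33] [-0.03, 0.02, 0.03]
1.24 [1.2, 0.01, 0.39] [-0.03, 0.02, 0.03]
1.27 [1.34, 0.01, 0.47] [-0.03, 0.02, 0.03]
1.3 [1.48, 0.02, 0.54] [-0.03, 0.02, 0.03]
1.33 [1.62, 0.02, 0.62] [-0.03, 0.02, 0.03]
1.36 [1.75, 0.02, 0.7] [-0.03, 0.02, 0.03]
1.39 [1.88, 0.02, 0.79] [-0.03, 0.02, 0.03]
1.42 [2.01, 0.02, 0.88] [-0.03, 0.02, 0.03]
```

jog_arm(commands=[[[0.17, 0, 0.02], [0, 0, 0]], [[0.32, 0, 0.06], [0, 0, 0]], [[0.47, 0, 0.1], [0, 0, 0]], [[0.62, 0, 0.15], [0, 0, 0]], [[0.77, 0, 0.21], [0, 0, 0]], [[0.92, 0, 0.26], [0, 0, 0]], [[1.06, 0, 0.33], [0, 0, 0]], [[1.16, 0, 0.37], [0, 0, 0]], [[1.2, 0, 0.39], [0, 0, 0]]])

```text
time: 6.77
ee_pos: [0.5352, 0.0066, 0.3184]
orientation: [3.141, -0.783, 1.519]
ft_force: [0.5, -1.2, -0.5]
finger_gap: 0.007
finger_force: 0.6
```

jog_arm(commands=[[[0.09, 0, 0.05], [0, 0, 0]], [[0.18, 0, 0.1], [0, 0, 0]], [[0.27, 0, 0.15], [0, 0, 0]], [[0.28, 0, 0.15], [0, 0, 0]]])

```text
time: 7.1
ee_pos: [0.5358, 0.0187, 0.3219]
orientation: [3.141, -0.783, 1.519]
ft_force: [-0.1, 0.0, -0.7]
finger_gap: 0.003
finger_force: 0.5
```

Run:
```python
from h import *
lidstate(); print(r.state()['joint_pos'])
plan(np.arange(1.28,1.5,.02))
```

```text
t 7.1 box TCP [0.0366 0.0007 0.3219] tip th 1.299 r 0.2097 F [-0.1  0.  -0.7]
[-0.59267278  0.12017099  1.6125505   0.67378023  1.81724156 -0.51022533]
1.28 [-0.08, 0.02, -0.05] [-0.04, 0.02, 0.04]
1.3 [0.01, 0.02, -0.0] [-0.04, 0.02, 0.04]
1.32 [0.1, 0.02, 0.05] [-0.04, 0.02, 0.04]
1.34 [0.19, 0.02, 0.1] [-0.04, 0.02, 0.04]
1.36 [0.28, 0.02, 0.16] [-0.04, 0.02, 0.04]
1.38 [0.37, 0.02, 0.22] [-0.04, 0.02, 0.04]
1.4 [0.45, 0.02, 0.28] [-0.04, 0.02, 0.04]
1.42 [0.54, 0.02, 0.34] [-0.04, 0.02, 0.04]
1.44 [0.62, 0.02, 0.4] [-0.04, 0.02, 0.04]
1.46 [0.7, 0.02, 0.46] [-0.04, 0.02, 0.04]
1.48 [0.79, 0.02, 0.53] [-0.04, 0.02, 0.04]
```

jog_arm(commands=[[[0.1, 0, 0.05], [0, 0, 0]], [[0.19, 0, 0.1], [0, 0, 0]], [[0.2, 0, 0.1], [0, 0, 0]]])

```text
time: 7.35
ee_pos: [0.5362, 0.0272, 0.3246]
orientation: [-3.141, -0.783, 1.518]
ft_force: [0.2, -0.5, -0.6]
finger_gap: 0.007
finger_force: 0.4
```

jog_arm(commands=[[[0.09, 0, 0.06], [0, 0, 0]], [[0.18, 0, 0.12], [0, 0, 0]], [[0.18, 0, 0.12], [0, 0, 0]]])

```text
time: 7.6
ee_pos: [0.5367, 0.0358, 0.3264]
orientation: [3.141, -0.783, 1.519]
ft_force: [-0.3, -0.1, -0.4]
finger_gap: 0.005
finger_force: 0.4
```

jog_arm(commands=[[[0.08, 0, 0.06], [0, 0, 0]], [[0.17, 0, 0.12], [0, 0, 0]], [[0.17, 0, 0.12], [0, 0, 0]]])

```text
time: 7.85
ee_pos: [0.5371, 0.044, 0.3278]
orientation: [3.141, -0.783, 1.519]
ft_force: [0.5, -0.7, -0.0]
finger_gap: 0.002
finger_force: 0.3
```

Run:
```python
from h import *
lidstate(); snap('wrist','g1.png');snap('side','g2.png');snap('scene','g3.png')
w=cv2.resize(cv2.imread('pics/g1.png'),(400,300));s=cv2.imread('pics/g2.png')[0:300,100:420];z=cv2.imread('pics/g3.png')
cv2.imwrite('pics/g.png',np.hstack([w,z[0:300,112:]]))
plan(np.arange(1.4,1.8,.02))
```

```text
t 7.85 box TCP [0.0619 0.0009 0.3278] tip th 1.423 r 0.2102 F [ 0.5 -0.7 -0. ]
1.4 [-0.08, 0.02, -0.06] [-0.03, 0.03, 0.03]
1.42 [0.0, 0.02, 0.0] [-0.03, 0.03, 0.03]
1.44 [0.09, 0.02, 0.07] [-0.03, 0.03, 0.03]
1.46 [0.17, 0.02, 0.13] [-0.03, 0.03, 0.03]
1.48 [0.25, 0.02, 0.2] [-0.03, 0.03, 0.03]
1.5 [0.33, 0.02, 0.26] [-0.03, 0.03, 0.03]
1.52 [0.41, 0.02, 0.33] [-0.03, 0.03, 0.03]
1.54 [0.49, 0.02, 0.4] [-0.03, 0.03, 0.03]
1.56 [0.56, 0.02, 0.48] [-0.03, 0.03, 0.03]
1.58 [0.64, 0.02, 0.55] [-0.03, 0.03, 0.03]
1.6 [0.71, 0.02, 0.63] [-0.03, 0.03, 0.03]
1.62 [0.78, 0.03, 0.7] [-0.03, 0.03, 0.03]
1.64 [0.85, 0.03, 0.78] [-0.03, 0.03, 0.03]
1.66 [0.92, 0.03, 0.86] [-0.03, 0.03, 0.03]
1.68 [0.99, 0.03, 0.94] [-0.03, 0.03, 0.03]
1.7 [1.05, 0.03, 1.03] [-0.03, 0.03, 0.03]
1.72 [1.11, 0.03, 1.11] [-0.03, 0.03, 0.03]
1.74 [1.18, 0.03, 1.19] [-0.03, 0.03, 0.03]
1.76 [1.24, 0.03, 1.28] [-0.03, 0.03, 0.03]
1.78 [1.29, 0.03, 1.37] [-0.03, 0.03, 0.03]
1.8 [1.35, 0.03, 1.46] [-0.03, 0.03, 0.03]
```

View pics/g.png

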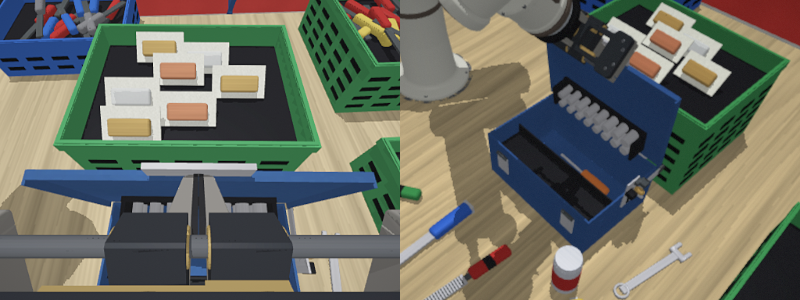

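The lid is near upright at about 1.42 rad and still rests on the fingertip. The hump isn't reached yet, so I'll go on in small steps.

jog_arm(commands=[[[0.09, 0, 0.07], [0, 0, 0]], [[0.17, 0, 0.13], [0, 0, 0]], [[0.17, 0, 0.13], [0, 0, 0]]])

```text
time: 8.25
ee_pos: [0.5376, 0.0524, 0.3288]
orientation: [3.141, -0.783, 1.519]
ft_force: [0.7, 0.1, 0.1]
finger_gap: 0.006
finger_force: 0.3
```

jog_arm(commands=[[[0.08, 0, 0.07], [0, 0, 0]], [[0.16, 0, 0.13], [0, 0, 0]], [[0.16, 0, 0.13], [0, 0, 0]]])

```text
time: 8.5
ee_pos: [0.538, 0.0607, 0.3297]
orientation: [3.141, -0.783, 1.519]
ft_force: [0.0, -0.5, 0.4]
finger_gap: 0.001
finger_force: 0.2
```

jog_arm(commands=[[[0.08, 0, 0.07], [0, 0, 0]], [[0.16, 0, 0.14], [0, 0, 0]], [[0.16, 0, 0.14], [0, 0, 0]]])

```text
time: 8.75
ee_pos: [0.5384, 0.0692, 0.3301]
orientation: [3.142, -0.783, 1.519]
ft_force: [-0.8, -0.2, -0.7]
finger_gap: 0.004
finger_force: 0.1
```

jog_arm(commands=[[[0.07, 0, 0.08], [0, 0, 0]], [[0.15, 0, 0.15], [0, 0, 0]], [[0.15, 0, 0.15], [0, 0, 0]]])

```text
time: 9.0
ee_pos: [0.5388, 0.0776, 0.3301]
orientation: [-3.142, -0.783, 1.519]
ft_force: [0.3, -0.0, -0.5]
finger_gap: 0.007
finger_force: 0.1
```

jog_arm(commands=[[[0.07, 0, 0.08], [0, 0, 0]], [[0.14, 0, 0.15], [0, 0, 0]], [[0.14, 0, 0.15], [0, 0, 0]]])

```text
time: 9.25
ee_pos: [0.5394, 0.0852, 0.3297]
orientation: [3.141, -0.782, 1.518]
ft_force: [-0.4, -2.1, 0.8]
finger_gap: 0.005
finger_force: 1.5
```

Run:
```python
from h import *
lidstate()
plan(np.arange(1.58,1.86,.02))
```

```text
t 9.25 box TCP [0.1032 0.0009 0.3297] tip th 1.62 r 0.21 F [-0.4 -2.1  0.8]
1.58 [-0.14, 0.02, -0.15] [-0.03, 0.03, 0.03]
1.6 [-0.07, 0.02, -0.08] [-0.03, 0.03, 0.03]
1.62 [-0.0, 0.02, 0.0] [-0.03, 0.03, 0.03]
1.64 [0.07, 0.02, 0.08] [-0.03, 0.03, 0.03]
1.66 [0.14, 0.02, 0.16] [-0.03, 0.03, 0.03]
1.68 [0.21, 0.02, 0.24] [-0.03, 0.03, 0.03]
1.7 [0.27, 0.03, 0.32] [-0.03, 0.03, 0.03]
1.72 [0.33, 0.03, 0.41] [-0.03, 0.03, 0.03]
1.74 [0.4, 0.03, 0.49] [-0.03, 0.03, 0.03]
1.76 [0.46, 0.03, 0.58] [-0.03, 0.03, 0.03]
1.78 [0.51, 0.03, 0.66] [-0.03, 0.03, 0.03]
1.8 [0.57, 0.03, 0.75] [-0.03, 0.03, 0.03]
1.82 [0.63, 0.03, 0.84] [-0.03, 0.03, 0.03]
1.84 [0.68, 0.03, 0.93] [-0.03, 0.03, 0.03]
1.86 [0.73, 0.03, 1.02] [-0.03, 0.03, 0.03]
```

The hump was met at about 1.62 rad. Smaller steps from here.

jog_arm(commands=[[[0.035, 0, 0.04], [0, 0, 0]], [[0.035, 0, 0.04], [0, 0, 0]]])

```text
time: 9.42
ee_pos: [0.5396, 0.0871, 0.3296]
orientation: [3.141, -0.783, 1.518]
ft_force: [0.6, -2.9, 0.8]
finger_gap: 0.004
finger_force: 1.5
```

jog_arm(commands=[[[0.035, 0, 0.04], [0, 0, 0]], [[0.035, 0, 0.04], [0, 0, 0]]])

```text
time: 9.58
ee_pos: [0.5397, 0.0894, 0.3294]
orientation: [3.141, -0.783, 1.518]
ft_force: [0.5, -3.8, 0.4]
finger_gap: 0.006
finger_force: 1.3
```

jog_arm(commands=[[[0.035, 0, 0.04], [0, 0, 0]], [[0.035, 0, 0.04], [0, 0, 0]]])

```text
time: 9.75
ee_pos: [0.5397, 0.0917, 0.3293]
orientation: [3.141, -0.783, 1.518]
ft_force: [0.7, -1.3, 0.7]
finger_gap: 0.009
finger_force: 1.0
```

jog_arm(commands=[[[0.035, 0, 0.04], [0, 0, 0]], [[0.035, 0, 0.04], [0, 0, 0]]])

```text
time: 9.92
ee_pos: [0.5398, 0.094, 0.3292]
orientation: [3.142, -0.784, 1.518]
ft_force: [-0.0, -2.0, -0.3]
finger_gap: 0.003
finger_force: 0.7
```

jog_arm(commands=[[[0.035, 0, 0.04], [0, 0, 0]], [[0.035, 0, 0.04], [0, 0, 0]]])

```text
time: 10.08
ee_pos: [0.5398, 0.0961, 0.329]
orientation: [-3.141, -0.784, 1.518]
ft_force: [0.7, -0.6, 0.4]
finger_gap: 0.006
finger_force: 0.3
```

jog_arm(commands=[[[0.035, 0, 0.04], [0, 0, 0]], [[0.035, 0, 0.04], [0, 0, 0]]])

```text
time: 10.25
ee_pos: [0.5398, 0.0983, 0.3288]
orientation: [-3.141, -0.784, 1.518]
ft_force: [-0.7, 0.6, -0.0]
finger_gap: 0.007
finger_force: 0.0
```

Run:
```python
from h import *
lidstate(); w=snap('wrist','i1.png');snap('scene','i2.png')
w=cv2.imread('pics/i1.png')[120:384,:];z=cv2.imread('pics/i2.png')
cv2.imwrite('pics/i.png',np.hstack([w[:,60:460],cv2.resize(z[50:230,240:420],(264,264))]))
```

```text
t 10.25 box TCP [0.1164 0.0013 0.3288] tip th 1.683 r 0.2102 F [-0.7  0.6 -0. ]
```

View pics/i.png

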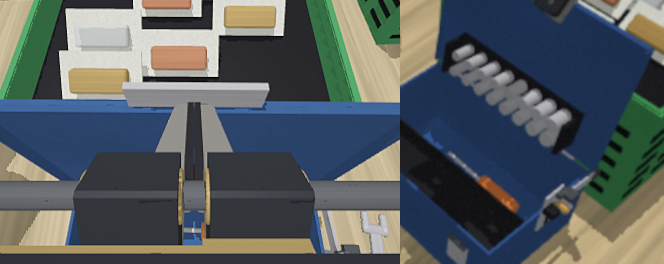

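Pad force is zero, so the lid has moved ahead of the finger. I'll retreat slowly and check that it stays.

jog_arm(commands=[[[-0.1, 0, -0.1], [0, 0, 0]], [[-0.2, 0, -0.2], [0, 0, 0]], [[-0.3, 0, -0.3], [0, 0, 0]], [[-0.4, 0, -0.4], [0, 0, 0]], [[-0.5, 0, -0.5], [0, 0, 0]], [[-0.6, 0, -0.6], [0, 0, 0]], [[-0.7, 0, -0.7], [0, 0, 0]], [[-0.8, 0, -0.8], [0, 0, 0]]])

```text
time: 11.02
ee_pos: [0.5376, 0.0518, 0.329]
orientation: [-3.142, -0.783, 1.518]
ft_force: [-0.4, -0.2, -0.8]
finger_gap: 0.007
finger_force: 0.0
```

Run:
```python
from h import *
lidstate(); snap('wrist','j1.png');snap('scene','j2.png')
w=cv2.imread('pics/j1.png')[80:344,:];z=cv2.imread('pics/j2.png');i=cv2.imread('pics/i2.png')
print('scene diff lid far edge', np.abs(z[50:200,370:430].astype(int)-i[50:200,370:430]).mean())
cv2.imwrite('pics/j.png',np.hstack([w[:,60:460],cv2.resize(z[30:230,220:420],(264,264))]))
for th in(1.6,1.68,1.72,1.76,1.8):
    L=np.array([[.1-.225*np.cos(th),y,.127+.225*np.sin(th)] for y in(.045,-.045)]);E=np.array([[.1-.2*np.cos(th),y,.127+.2*np.sin(th)] for y in(.152,-.152)])
    print(th,proj('scene',boxpt(np.r_[L,E])).round().tolist(),proj('wrist',boxpt(np.r_[L,E]),wristT()).round().tolist())
```

```text
t 11.0167 box TCP [0.0698 0.0008 0.329 ] tip th 1.461 r 0.2103 F [-0.4 -0.2 -0.8]
scene diff lid far edge 1.4268148148148148
1.6 [[316.0, 21.0], [356.0, 44.0], [273.0, 8.0], [405.0, 88.0]] [[186.0, 170.0], [323.0, 171.0], [47.0, 189.0], [462.0, 191.0]]
1.68 [[323.0, 17.0], [363.0, 40.0], [279.0, 6.0], [410.0, 84.0]] [[189.0, 149.0], [320.0, 150.0], [55.0, 172.0], [453.0, 173.0]]
1.72 [[326.0, 16.0], [366.0, 39.0], [282.0, 5.0], [413.0, 83.0]] [[191.0, 140.0], [318.0, 141.0], [60.0, 164.0], [449.0, 165.0]]
1.76 [[329.0, 15.0], [369.0, 38.0], [284.0, 4.0], [416.0, 81.0]] [[193.0, 132.0], [316.0, 132.0], [64.0, 157.0], [445.0, 158.0]]
1.8 [[333.0, 14.0], [372.0, 36.0], [287.0, 3.0], [418.0, 80.0]] [[194.0, 125.0], [315.0, 125.0], [68.0, 150.0], [441.0, 151.0]]
```

View pics/j.png

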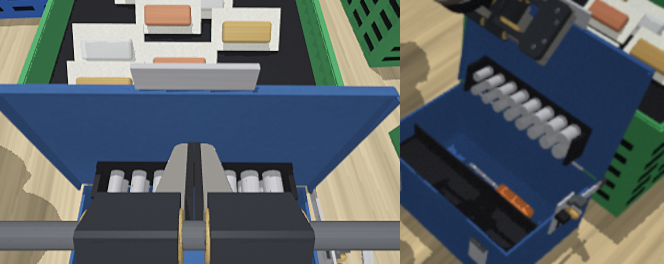

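The lid stays at about 1.7 rad with the finger 45 mm clear, and the edge pixels haven't changed. The stay is holding it. On to the file.

```bash
cat >> h.py <<'E'
def downR(ang): # tool down, tool x at world angle
    return np.c_[[np.cos(ang),np.sin(ang),0],[np.sin(ang),-np.cos(ang),0],[0,0,-1]]
E
python3 - <<'E'
from h import *
print(rel(boxpt([-.22,0,.40])[0],pushR(.785)))
fa=np.arctan2(-.446+.231,.536-.569)+np.pi; print(fa)
print(rel([.555,-.32,.22],downR(fa)))
E
```

```text
(array([-3.88, -0.01, -6.37]), array([-0.03,  0.03,  0.02]))
1.4184965265224128
(array([-8.48,  0.93, -4.6 ]), array([-0.37, -7.47,  0.89]))
```

jog_arm(commands=[[[-3.88, 0, -6.37], [0, 0, 0]], [[-3.88, 0, -6.37], [0, 0, 0]], [[-3.88, 0, -6.37], [0, 0, 0]], [[-3.88, 0, -6.37], [0, 0, 0]], [[-3.88, 0, -6.37], [0, 0, 0]], [[-3.88, 0, -6.37], [0, 0, 0]], [[-3.88, 0, -6.37], [0, 0, 0]], [[-3.88, 0, -6.37], [0, 0, 0]], [[-8.48, 0.93, -4.6], [-0.37, -7.47, 0.89]], [[-8.48, 0.93, -4.6], [-0.37, -7.47, 0.89]], [[-8.48, 0.93, -4.6], [-0.37, -7.47, 0.89]], [[-8.48, 0.93, -4.6], [-0.37, -7.47, 0.89]]], fingers=-1)

```text
time: 12.12
ee_pos: [0.5502, -0.3066, 0.25]
orientation: [-3.135, -0.279, 1.453]
ft_force: [-1.0, 1.8, -0.4]
finger_gap: 0.854
finger_force: 0.0
```

Run:
```python
from h import *
s=r.state();print(s['time'],s['ee_pos'],s['ft_force'],rel([.555,-.32,.22],downR(1.4185)))
```

```text
12.1167 [ 0.55023497 -0.30658036  0.25001961] [-1.04770504  1.8349917  -0.4405411 ] (array([-0.51,  0.16,  0.63]), array([-0.11, -2.67,  0.34]))
```

jog_arm(commands=[[[-0.51, 0.16, 0.63], [-0.11, -2.67, 0.34]], [[-0.51, 0.16, 0.63], [-0.11, -2.67, 0.34]], [[-0.51, 0.16, 0.63], [-0.11, -2.67, 0.34]], [[-0.51, 0.16, 0.63], [-0.11, -2.67, 0.34]], [[-0.51, 0.16, 0.63], [-0.11, -2.67, 0.34]], [[-0.51, 0.16, 0.63], [-0.11, -2.67, 0.34]]])

```text
time: 12.62
ee_pos: [0.5543, -0.3185, 0.2208]
orientation: [-3.139, -0.008, 1.418]
ft_force: [0.5, 0.5, 0.1]
finger_gap: 1.0
finger_force: 0.0
```

```bash
cat > fd.py <<'E'
from h import *
T=wristT();print(tool()[:3,3],r.state()['orientation'],r.state()['qd'].round(2) if hasattr(r.state()['qd'],'round') else '')
im=snap('wrist','k1.png').astype(int)
m=((im[...,0]>90)&(im[...,1]<70)&(im[...,2]<70)).astype(np.uint8)
m=cv2.morphologyEx(m,cv2.MORPH_OPEN,np.ones((3,3)))
n,l,st,c=cv2.connectedComponentsWithStats(m)
for i in range(1,n):
    if st[i,4]>60: 
        w=atz('wrist',c[i][0],c[i][1],.016,T); print(st[i],c[i].round(),w.round(4))
        v,u=np.nonzero(l==i); W=np.array([atz('wrist',a,b,.016,T)[:2] for a,b in zip(u,v)])
        d=W-W.mean(0);e=np.linalg.svd(d,full_matrices=False)[2][0]; e=e if e[1]<0 else -e
        print(' axis',e.round(3),'along',(d@e).min().round(4),(d@e).max().round(4),'width',np.ptp(d@[-e[1],e[0]]).round(4), 'ends',(W.mean(0)+e*(d@e).min()).round(4),(W.mean(0)+e*(d@e).max()).round(4))
E
python3 fd.py
```

```text
[ 0.554349   -0.31853207  0.22077112] [-3.1392135  -0.00768441  1.41816005] [-0.01  0.01 -0.01 -0.   -0.    0.  ]
[330  35  17  31 277] [337.  51.] [ 0.678  -0.1847  0.016 ]
 axis [-0.442 -0.897] along -0.0195 0.0168 width 0.0155 ends [ 0.6865 -0.1673] [ 0.6705 -0.1999]
[244 103  20  33 642] [253. 119.] [ 0.5648 -0.2487  0.016 ]
 axis [-0.154 -0.988] along -0.0201 0.0201 width 0.025 ends [ 0.5679 -0.2289] [ 0.5617 -0.2687]
[244 150  20  25 461] [253. 162.] [ 0.556  -0.3041  0.016 ]
 axis [-0.228 -0.974] along -0.0171 0.0171 width 0.0265 ends [ 0.5599 -0.2875] [ 0.5521 -0.3208]
```

The red handle spans (0.568,-0.229) to (0.553,-0.321), 93 mm long and 26 mm wide, which matches the file. The grip point is about (0.555,-0.310). Descending.

Run:
```python
from h import *
for z in(.06,.005): print(rel([.555,-.310,z],downR(1.41)))
```

```text
(array([ 0.19, -0.  ,  4.02]), array([-0.02, -0.07,  0.07]))
(array([ 0.18, -0.  ,  5.39]), array([-0.02, -0.07,  0.07]))
```

jog_arm(commands=[[[0.19, 0, 1], [-0.02, -0.07, 0.07]], [[0.19, 0, 2], [-0.02, -0.07, 0.07]], [[0.19, 0, 3], [-0.02, -0.07, 0.07]], [[0.19, 0, 3.7], [-0.02, -0.07, 0.07]], [[0.19, 0, 4.2], [-0.02, -0.07, 0.07]], [[0.19, 0, 4.7], [-0.02, -0.07, 0.07]], [[0.18, 0, 5.1], [-0.02, -0.07, 0.07]], [[0.18, 0, 5.3], [-0.02, -0.07, 0.07]], [[0.18, 0, 5.39], [-0.02, -0.07, 0.07]], [[0.18, 0, 5.39], [-0.02, -0.07, 0.07]], [[0.18, 0, 5.39], [-0.02, -0.07, 0.07]]])

```text
time: 13.58
ee_pos: [0.5556, -0.3104, 0.006]
orientation: [3.141, 0.001, 1.411]
ft_force: [0.3, -0.4, -0.3]
finger_gap: 1.004
finger_force: 0.0
```

jog_arm(commands=[[[0, 0, 0], [0, 0, 0]], [[0, 0, 0], [0, 0, 0]], [[0, 0, 0], [0, 0, 0]], [[0, 0, 0], [0, 0, 0]], [[0, 0, 0], [0, 0, 0]], [[0, 0, 0], [0, 0, 0]], [[0, 0, 0], [0, 0, 0]], [[0, 0, 0], [0, 0, 0]], [[0, 0, 0], [0, 0, 0]], [[0, 0, 0], [0, 0, 0]], [[0, 0, 0], [0, 0, 0]], [[0, 0, 0], [0, 0, 0]]], fingers=1, newtons=25)

```text
time: 14.58
ee_pos: [0.555, -0.3096, 0.005]
orientation: [-3.141, 0.0, 1.411]
ft_force: [0.4, -1.0, 0.2]
finger_gap: 0.28
finger_force: 25.0
```

Run:
```python
from h import *
s=r.state();print(s['time'],s['ee_pos'],s['finger_gap']*92,s['finger_force'],s['ft_force'],s['joint_pos'])
print('lift',rel(s['ee_pos']+np.array([0,0,.3]),downR(1.41)))
```

```text
14.5833 [ 0.55501834 -0.3095573   0.00495945] 25.728396262439936 24.98801440000534 [ 0.43198699 -0.99421153  0.19009347] [-6.98203742e-01  5.42051799e-01  1.55353566e+00 -8.27676632e-04
  1.04642622e+00 -5.38015678e-01]
lift (array([-0.  , -0.01, -7.5 ]), array([-0.01,  0.  ,  0.01]))
```

jog_arm(commands=[[[0, 0, -0.2], [0, 0, 0]], [[0, 0, -0.6], [0, 0, 0]], [[0, 0, -1.2], [0, 0, 0]], [[0, 0, -1.9], [0, 0, 0]], [[0, 0, -2.7], [0, 0, 0]], [[0, 0, -3.5], [0, 0, 0]], [[0, 0, -4.3], [0, 0, 0]], [[0, 0, -5.1], [0, 0, 0]], [[0, 0, -5.9], [0, 0, 0]], [[0, 0, -6.5], [0, 0, 0]], [[0, 0, -6.8], [0, 0, 0]], [[0, 0, -6.9], [0, 0, 0]]])

```text
time: 15.58
ee_pos: [0.556, -0.31, 0.2841]
orientation: [3.138, 0.003, 1.411]
ft_force: [-0.4, 0.9, -1.3]
finger_gap: 0.279
finger_force: 25.0
```

Run:
```python
from h import *
s=r.state();print(s['time'],s['ee_pos'],s['finger_gap']*92,s['finger_force'],s['ft_force'],s['moment'])
p=boxpt([-.057,-.0285,.26])[0]
a=BOX[2]-np.pi/2
print(p,a,rel(s['ee_pos'],downR(.7)),rel([s['ee_pos'][0],-.25,.28],downR(a)),rel(p,downR(a)))
```

```text
15.5833 [ 0.55601759 -0.31004432  0.28406118] 25.708488612358448 24.98762011528015 [-0.36274504  0.92697823 -1.30246405] [-0.02817086  0.07066943 -0.04023551]
[ 0.55956571 -0.07644859  0.26      ] -0.05769632679489667 (array([0., 0., 0.]), array([0.04, 0.01, 6.79])) (array([ 1.48, -0.24,  0.1 ]), array([ 0.04, -0.  , 14.03])) (array([ 5.78, -0.84,  0.58]), array([ 0.04, -0.  , 14.03]))
```

jog_arm(commands=[[[0, 0, 0], [0, 0, 1]], [[0, 0, 0], [0, 0, 2]], [[0, 0, 0], [0, 0, 3]], [[0, 0, 0], [0, 0, 4]], [[0.2, 0, 0], [0, 0, 5]], [[0.4, 0, 0], [0, 0, 6]], [[0.6, 0, 0], [0, 0, 7]], [[0.8, 0, 0], [0, 0, 8]], [[1.0, 0, 0], [0, 0, 9]], [[1.2, -0.1, 0], [0, 0, 10]], [[1.4, -0.2, 0], [0, 0, 11]], [[1.5, -0.24, 0], [0, 0, 12]]])

```text
time: 16.58
ee_pos: [0.5543, -0.2472, 0.2784]
orientation: [-3.139, 0.004, 0.15]
ft_force: [-0.1, 0.4, -1.2]
finger_gap: 0.282
finger_force: 25.0
```

Run:
```python
from h import *
s=r.state();print(s['time'],s['ee_pos'],s['finger_gap']*92,s['joint_pos'])
print(rel(boxpt([-.057,-.0285,.26])[0],downR(BOX[2]-np.pi/2)))
```

```text
16.5833 [ 0.55433891 -0.24717955  0.27844422] 25.918346855285808 [-6.18058820e-01  2.10670771e-01  1.41215970e+00 -4.30555460e-04
  1.52357191e+00  8.02913936e-01]
(array([ 0.77, -4.2 ,  0.47]), array([-0.03,  0.04,  1.98]))
```

jog_arm(commands=[[[0.1, -0.5, 0.1], [0, 0, 0.5]], [[0.2, -1.2, 0.2], [0, 0, 1]], [[0.4, -2.0, 0.3], [0, 0, 1.5]], [[0.6, -2.8, 0.4], [0, 0, 1.9]], [[0.7, -3.5, 0.47], [-0.03, 0.04, 1.98]], [[0.77, -4.0, 0.47], [-0.03, 0.04, 1.98]], [[0.77, -4.2, 0.47], [-0.03, 0.04, 1.98]], [[0.77, -4.2, 0.47], [-0.03, 0.04, 1.98]], [[0.77, -4.2, 0.47], [-0.03, 0.04, 1.98]], [[0.77, -4.2, 0.47], [-0.03, 0.04, 1.98]]])

```text
time: 17.42
ee_pos: [0.5598, -0.0793, 0.2616]
orientation: [3.138, -0.003, -0.054]
ft_force: [1.1, -0.1, -1.1]
finger_gap: 0.278
finger_force: 25.0
```

Run:
```python
from h import *
s=r.state();print(s['time'],s['ee_pos'],s['orientation'],s['finger_gap']*92,s['ft_force'])
print(rel(boxpt([-.057,-.0285,.26])[0],downR(BOX[2]-np.pi/2)))
T=wristT();W=snap('wrist','l1.png');
P=boxpt([[-.1,-.15,.125],[-.1,.15,.125],[-.096,-.146,.125],[-.016,-.146,.1],[-.016,.146,.1],[-.096,-.146,.075]])
print(proj('wrist',P,T).round(1).tolist()); snap('side','l2.png'); print(proj('side',P).round(1).tolist())
a=cv2.imread('pics/l1.png')
b=cv2.resize(cv2.imread('pics/l2.png')[40:240,140:340],(288,288))
cv2.imwrite('pics/l.png',np.hstack([a,np.pad(b,((0,96),(0,0),(0,0)))]))
```

```text
17.4167 [ 0.55975701 -0.0792572   0.26162938] [ 3.13814654e+00 -3.08026901e-03 -5.40859067e-02] 25.60013741171218 [ 1.05392562 -0.07606753 -1.13042238]
(array([-0.01, -0.07,  0.04]), array([ 0.03, -0.03,  0.03]))
[[292.9, 69.3], [283.3, 317.1], [288.8, 73.5], [213.5, 76.3], [221.2, 302.1], [283.6, 79.1]]
[[317.9, 146.7], [172.3, 171.3], [315.5, 145.6], [302.9, 127.9], [173.1, 148.9], [312.4, 161.5]]
```

View pics/l.png

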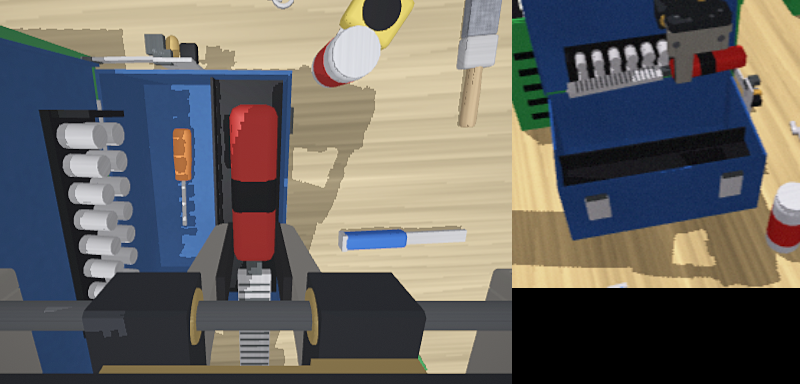

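Wrist view: the box's front far corner is at (293,70) and the tray's back wall is at x≈213, both within 1 px of prediction. The file is aligned above the tray, so I'll lower it.

Run:
```python
from h import *
for z in(.14,.086,.080):print(rel(boxpt([-.056,-.0285,z])[0],downR(BOX[2]-np.pi/2)))
```

```text
(array([-0.02, -0.11,  3.05]), array([ 0.03, -0.03,  0.03]))
(array([-0.03, -0.11,  4.4 ]), array([ 0.03, -0.03,  0.03]))
(array([-0.03, -0.11,  4.55]), array([ 0.03, -0.03,  0.03]))
```

jog_arm(commands=[[[0, -0.1, 0.5], [0.03, -0.03, 0.03]], [[-0.02, -0.11, 1.1], [0.03, -0.03, 0.03]], [[-0.02, -0.11, 1.7], [0.03, -0.03, 0.03]], [[-0.02, -0.11, 2.3], [0.03, -0.03, 0.03]], [[-0.02, -0.11, 2.8], [0.03, -0.03, 0.03]], [[-0.02, -0.11, 3.2], [0.03, -0.03, 0.03]], [[-0.02, -0.11, 3.5], [0.03, -0.03, 0.03]], [[-0.02, -0.11, 3.8], [0.03, -0.03, 0.03]], [[-0.03, -0.11, 4.05], [0.03, -0.03, 0.03]], [[-0.03, -0.11, 4.25], [0.03, -0.03, 0.03]], [[-0.03, -0.11, 4.35], [0.03, -0.03, 0.03]], [[-0.03, -0.11, 4.4], [0.03, -0.03, 0.03]]])

```text
time: 18.52
ee_pos: [0.5595, -0.0741, 0.0857]
orientation: [-3.141, -0.0, -0.056]
ft_force: [-0.2, -0.4, -1.2]
finger_gap: 0.281
finger_force: 25.0
```

Run:
```python
from h import *
s=r.state();print(s['time'],s['ee_pos'],s['orientation'],s['ft_force'])
for z in(.080,):print(rel(boxpt([-.056,-.0285,z])[0],downR(BOX[2]-np.pi/2)))
```

```text
18.5167 [ 0.55951618 -0.0741235   0.08570761] [-3.14138241e+00 -3.39410423e-04 -5.60797659e-02] [-0.15807599 -0.39682287 -1.18532017]
(array([0.  , 0.03, 0.14]), array([-0.  , -0.  ,  0.02]))
```

jog_arm(commands=[[[0, 0.03, 0.03], [0, 0, 0]], [[0, 0.03, 0.06], [0, 0, 0]], [[0, 0.03, 0.09], [0, 0, 0]], [[0, 0.03, 0.11], [0, 0, 0]], [[0, 0.03, 0.12], [0, 0, 0]], [[0, 0.03, 0.12], [0, 0, 0]]])

```text
time: 19.02
ee_pos: [0.5596, -0.0753, 0.0814]
orientation: [-3.142, -0.001, -0.056]
ft_force: [-0.1, -1.0, -1.5]
finger_gap: 0.282
finger_force: 25.0
```

jog_arm(commands=[[[0, 0, 0.02], [0, 0, 0]], [[0, 0, 0.03], [0, 0, 0]], [[0, 0, 0.03], [0, 0, 0]]])

```text
time: 19.27
ee_pos: [0.5595, -0.0753, 0.0801]
orientation: [-3.142, -0.001, -0.056]
ft_force: [0.5, 0.3, -0.4]
finger_gap: 0.283
finger_force: 25.0
```

jog_arm(commands=[[[0, 0, 0.015], [0, 0, 0]], [[0, 0, 0.025], [0, 0, 0]], [[0, 0, 0.025], [0, 0, 0]]])

```text
time: 19.52
ee_pos: [0.5596, -0.0753, 0.0798]
orientation: [-3.142, -0.001, -0.056]
ft_force: [-2.9, 0.8, 4.3]
finger_gap: 0.279
finger_force: 25.0
```

Run:
```python
from h import *
s=r.state();print(s['ee_pos'],s['ft_force'],s['moment'])
```

```text
[ 0.5596199  -0.07530742  0.07984337] [-2.88373733  0.77525191  4.30261204] [ 0.15982524  0.60610512 -0.01947137]
```

It's in contact with the tray floor at about 4 N. Opening slightly; there's little room to the tray's sides.

jog_arm(commands=[[[0, 0, 0], [0, 0, 0]], [[0, 0, 0], [0, 0, 0]], [[0, 0, 0], [0, 0, 0]], [[0, 0, 0], [0, 0, 0]], [[0, 0, 0], [0, 0, 0]], [[0, 0, 0], [0, 0, 0]]], fingers=0.26, newtons=5)

```text
time: 20.02
ee_pos: [0.5594, -0.0753, 0.079]
orientation: [-3.141, -0.0, -0.056]
ft_force: [0.4, -0.3, 0.8]
finger_gap: 0.372
finger_force: 0.0
```

jog_arm(commands=[[[0, 0, -0.1], [0, 0, 0]], [[0, 0, -0.3], [0, 0, 0]], [[0, 0, -0.5], [0, 0, 0]], [[0, 0, -0.8], [0, 0, 0]], [[0, 0, -1.1], [0, 0, 0]], [[0, 0, -1.5], [0, 0, 0]], [[0, 0, -2], [0, 0, 0]], [[0, 0, -2.6], [0, 0, 0]], [[0, 0, -3.3], [0, 0, 0]], [[0, 0, -4], [0, 0, 0]], [[0, 0, -4.6], [0, 0, 0]], [[0, 0, -5], [0, 0, 0]]])

```text
time: 21.02
ee_pos: [0.5604, -0.0756, 0.284]
orientation: [3.14, -0.006, -0.056]
ft_force: [-0.2, 0.4, 0.7]
finger_gap: 0.372
finger_force: 0.0
```

```bash
sed -i 's/,\.016,T)/,.092,T)/g' fd.py
python3 - <<'E'
exec(open('fd.py').read())
s=r.state();print(s['time'],s['ft_force'],s['finger_gap'])
print('tray corners',boxpt([[-.096,-.146,0],[-.016,-.146,0],[-.056,-.1105,0],[-.056,-.0165,0]])[:,:2].round(3))
print(rel(boxpt([-.22,0,.36])[0],downR(BOX[2]-np.pi/2)))
E
```

```text
[ 0.5603605  -0.07560642  0.283977  ] [ 3.14008134 -0.00615219 -0.05597212] [-0.   -0.07 -0.26  0.    0.35 -0.  ]
[314  54  25  35 331] [322.  74.] [ 0.679  -0.1652  0.092 ]
 axis [-0.884 -0.468] along -0.0212 0.0227 width 0.0203 ends [ 0.6977 -0.1553] [ 0.6589 -0.1759]
[243 115  21  29 387] [253. 129.] [ 0.6192 -0.0788  0.092 ]
 axis [-0.894 -0.449] along -0.0215 0.0205 width 0.0374 ends [ 0.6383 -0.0691] [ 0.6008 -0.088 ]
[243 159  21  16 165] [256. 164.] [ 0.5754 -0.0796  0.092 ]
 axis [-0.459 -0.888] along -0.0169 0.0147 width 0.0192 ends [ 0.5831 -0.0646] [ 0.5686 -0.0926]
21.0667 [0.36950418 0.25936963 2.3041762 ] 0.3727614427439921
tray corners [[ 0.675 -0.122]
 [ 0.679 -0.042]
 [ 0.641 -0.08 ]
 [ 0.548 -0.075]]
(array([-0.75,  4.09, -1.83]), array([ 0.03, -0.1 ,  0.02]))
```

jog_arm(commands=[[[0, 0, -1], [0, 0, 0]], [[0, 0, -1.83], [0, 0, 0]], [[-0.3, 1, -1.83], [0, 0, 0]], [[-0.5, 2, -1.83], [0, 0, 0]], [[-0.7, 3, -1.83], [0, 0, 0]], [[-0.75, 4, -1.83], [0, 0, 0]], [[-0.75, 5, -1.83], [0, 0, 0]], [[-0.75, 5.5, -1.83], [0, 0, 0]], [[-0.75, 5.5, -1.83], [0, 0, 0]], [[-0.75, 5.5, -1.83], [0, 0, 0]]])

```text
time: 21.9
ee_pos: [0.5166, -0.2938, 0.352]
orientation: [-3.141, -0.0, -0.058]
ft_force: [0.6, 0.3, -0.4]
finger_gap: 0.367
finger_force: 0.0
```

Run:
```python
from h import *
z=snap('scene','m1.png')[...,::-1].astype(int);j=cv2.imread('pics/j2.png').astype(int);s=snap('side','m2.png').astype(int)
for n,(y0,y1,x0,x1) in dict(lidfar=(70,180,370,430),rack=(60,130,290,380),driver=(150,200,330,385)).items(): print(n,np.abs(z[y0:y1,x0:x1]-j[y0:y1,x0:x1]).mean())
for n,im in(('scene',z[...,::-1]),('side',s)):
    m=((im[...,0]>70)&(im[...,1]<.45*im[...,0])&(im[...,2]<.45*im[...,0])).astype(np.uint8)
    k,l,st,c=cv2.connectedComponentsWithStats(m)
    for i in range(1,k):
        if 50<st[i,4]<3000: print(n,st[i].tolist(),atz(n,*c[i],.09).round(3))
    # expected file handle centre halves and tip
    P=boxpt([[-.056,-.1105,.09],[-.056,-.0165,.09],[-.056,.11,.086]]);print(' exp',proj(n,P).round().tolist())
print(r.state()['time'],r.state()['qd'],r.state()['ft_force'])
```

```text
lidfar 2.680959595959596
rack 4.2588888888888885
driver 2.829090909090909
scene [414, 0, 98, 45, 2298] [0.576 0.796 0.09 ]
scene [263, 177, 19, 18, 199] [ 0.565 -0.077  0.09 ]
scene [281, 191, 22, 22, 295] [ 0.621 -0.079  0.09 ]
scene [264, 271, 28, 19, 270] [ 0.714 -0.228  0.09 ]
 exp [[299.0, 208.0], [266.0, 179.0], [227.0, 146.0]]
side [59, 7, 16, 13, 126] [0.141 0.655 0.09 ]
side [249, 147, 18, 10, 132] [ 0.565 -0.074  0.09 ]
side [317, 187, 28, 24, 367] [ 0.662 -0.239  0.09 ]
 exp [[292.0, 146.0], [250.0, 153.0], [193.0, 164.0]]
22.0 [ 0.01493081 -0.00781677  0.00166015 -0.00437549 -0.00272395 -0.00131262] [ 0.54335394  0.66573405 -0.06640317]
```

The file is in the tray where planned; both cameras agree to within 3 mm. The lid hasn't moved and the robot is clear, so I'm handing in.

```bash
python3 -c "
from bench import r
print(r.sign_off())"
```

```text
the job is handed in; nothing more can be done
None
```

The red-handled file lies lengthwise in the toolbox tray, the lid is held open by its stay past the hump at about 1.7 rad, and the job was handed in at about 22 s.

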